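Load the glue barrel into the bench dispenser holder

ROBOT

A 6-joint arm with a two-finger parallel gripper is mounted at the origin on the work surface. World frame = base frame: x ahead of the robot, y to its left, z up, the work surface at z = 0. Lengths are in m, angles in rad, forces in N, time in s.
With the tool pointing down it reaches from about 0.3 to 0.775 m from the base axis. Payload 14.6 kg.
Tool frame: the origin (TCP) lies on the centre line of the jaws, within the pads' length; the fingertips stand 19 mm ahead of it and the grasp point (between the pads) is the TCP; y points along the fingers, x is the direction in which the jaws open and shut, and the axes are right-handed (so a half turn about y gives the same grasp; the last joint's range is limited). The gripper opens to 94 mm and grips with 3 to 60 N. Pads are 16 mm wide; open, the fingers measure 119 mm over their backs; the gripper's body (75 mm by 177 mm) begins 78 mm behind the grasp point.
Start: joints at [1.181, 0.3, 1.521, -0, 1.321, -0.067], TCP at [0.174, 0.522, 0.224] pointing down, gripper open.
Joint ranges: [-3.03, 3.03], [-0.79, 2.21], [0.23, 2.52], [-1.04, 4.18], [0, 3.07], [-2.55, 2.55]. Speed limits (rad/s): [2.22, 2.22, 2.57, 3.14, 3.14, 3.14].

INTERFACE

Orientations are given as [roll, pitch, yaw] about the fixed x, y, z axes, in that order (R = Rz(yaw) Ry(pitch) Rx(roll)).
In Python, from station import ctrl, optics gives the robot as it stands.
- The arm moves only by the tool jog_arm, never from a script. Its argument "targets" is a list of rows, each a list of 3 entries, a list of its own where there are three numbers: the finger opening in cm, from 0 to 9.4, then the shift along the tool's x, y, z in cm, then the turn about the tool's y in rad. A call has 1 to 10 rows; each row is the pose to reach, as a shift and turn from the pose commanded when the call began, along the tool's axes at that moment; what a row does not reach only later rows make up. A row lasts 1/10 s, in which the tool goes at most 50 mm and 8.59 degrees, less where a joint would pass 70% of its speed; a pose out of reach is approached as far as the arm can. A call with a gripper value outside its range is refused whole. The fingers move at their own pace and stop on an object; "grip_force" is the grip in N (left out, the last holds). Time passes only in rows, so rows that repeat a pose let the fingers close. It gives the time, the measured TCP pose, the force and the opening at its end, in the units of the state.
- ctrl.get_obs(): the state, without advancing time (a new reading comes with each control period).
- optics.camera(name): name is "scene" or "top" or "wrist"; returns a dict with "img" (480x640x3 uint8, red, green, blue), "range_z" (480x640 float32, m along the optical axis (not along the pixel's ray), 0 where there is no reading), "camera_matrix" (3x3 intrinsics, pixels), "k1" (the pictures are not rectified: a ray, as slopes to the right and down, at radius r is drawn at 1 + k1 r^2 times it, then the intrinsics apply), "world_to_cam" (4x4, takes a point from world to camera coordinates); the wrist camera has in their place "mount" (4x4, takes a point from camera to tool coordinates, whose origin is the TCP and whose axes are the tool frame's). Camera axes: x right, y up, looking along -z (the intrinsics and any distortion apply to the point x, -y, -z); pixel columns grow to the right and rows downward; lengths in m; the calibration is good to about 2 mm. A picture is of the moment at which its call begins: read the wrist's pose just before it.
- ctrl.hand_in(): hands the job in, once; it reports no verdict.
The state is a dict: "time_s": time; "qpos": joint angles; "joint_vel": joint speeds; "tau": joint torques, N m; "ee_pos": TCP position; "eef_rot": TCP orientation; "force": force on the tool from outside, world axes, zero at the start; "moment": the same for the moment, N m; "grip_width": finger opening in m.
Only numpy, scipy, OpenCV 4.12 (cv2) and the standard library are available. Lean on these libraries where they do the work, as an engineer would, in place of code of your own. Each camera call takes 0.05 s, during which the arm holds its last target. There are 200 camera calls.

TASK

Load the flanged glue barrel into the holder: set it nozzle up on the holder's apron, slide it into the slot so that its flange runs under the slotted plate, and press it snugly home against the back stop's sprung pad, without forcing or jamming it. Then let go of it, still touching the pad, and swing the keeper bar fully shut across the slot's mouth behind it. Leave the jug, the cup and the heel where they stand.

Things in the scene. Friction and masses are not known exactly. Their poses are not given: they have to be found in the camera images.
- barrel: White plastic glue barrel, loose, standing nozzle up on its flange on the table; 84 to 170 g. From the bottom: round flange 48 mm across, 6 mm thick; plain tube 30 mm across from 6 to 78 mm; black nozzle 12 mm across, top at 96 mm. Origin: centre of the flange's underside; z up along the tube. Grip the tube across, fingertips 35 to 40 mm above the underside: this clears the holder's parts, and a high grip lets it tilt and jam.
- holder: Fixed metal holder flat on the table, 160 x 104 mm. Origin on the table, on the slot's centre line; x = direction in which the barrel slides in, y across, z up. Base 12 mm thick, x = -90 to 70 mm. Top plate with the slot: x = -25 to 70 mm, 6 mm thick, top 27 mm above the table.
- apron (a point): Middle of the apron, the holder's bare front (holder x = -62, y = 0 mm; flat, 12 mm above the table, from x = -90 to -25): set the flange down here first, tube upright, then slide it along +x. Axes as the holder's.
- mouth (a point): Centre of the slot's mouth at plate top (holder x = -25, y = 0, 27 mm up). Slot 34 mm wide, flared to 54 mm over its first 15 mm. Under the plate runs the flange channel, 54 mm wide and 9 mm high, 12 to 21 mm above the table. Axes as the holder's.
- shoe_face (a point): Face of a sprung grey shoe on the plate beside the slot, at holder x = 22, y = +12.5, 34 mm up; face along x = 2 to 42 mm, ramp before it from x = -13. The tube (at y = 0) pushes it 2.5 mm aside to +y with about 4 N: it drags on the tube with about 1 to 8 N and keeps it where it is left. Its housing is 39 mm high.
- stop: Fixed block on the plate, 16 mm wide, 27 to 41 mm above the table; origin: foot of its front, holder x = 50, y = 0. Its screw carries a sprung pad before it, as high: the pad's face is set by hand anywhere from holder x = 23 to 47 mm (not measured: feel for it slowly); it gives 3 mm at 6 N/mm. Tube (15 mm ahead of its axis) on the pad = home. Snug press: 5 to 7 N over the drag; over 10 N on the pad is forcing.
- keeper (a joint): Angle of the keeper, a flat steel bar lying on the plate, 72 mm long, on an upright pivot. 0 = swung right out, 2.2 rad = shut at its limit: it then points along holder +y across the mouth. Grows clockwise from above. Starts at 0 to 0.6, clear of the barrel's path; turns lightly (about 1 N at the pin), stays where left. Shut, it clears a loaded barrel by 6 mm or more.
- keeper_hinge (a point): The keeper's pivot, at holder x = -18, y = -42 mm, 29 mm above the table; axes as the holder's.
- keeper_pin (a point): Top of the upright round pin at the keeper's free end, 64 mm from the pivot; 10 mm thick, standing from 34 to 62 mm above the table. Push or pinch it from above.
- jug: Bystander: small black jug with a side handle, 68 mm across, 75 mm high; origin under its centre. It stands either left or right of the holder, the barrel on the other side.
- cup: Bystander: lidded paper cup, 76 mm across, 105 mm high, beyond the holder on the left.
- heel: Bystander: turned brass shoe heel, 46 mm across, 75 mm high, beyond the holder on the right.
Things that resemble listed ones, but are neither listed nor needed, are in the scene too. Of the things shaped like the barrel, the white one is meant.

How it is judged:
On the way, in this order (a step that is already met when the one before it is completed fails the run):
1. the barrel stands on the holder's apron in front of the slot (x of barrel in the frame of holder between -0.085 and -0.018 m and y of barrel in the frame of holder between -0.02 and 0.02 m and z of barrel in the frame of holder between 0.01 and 0.016 m and angle between barrel's own z axis and vertical below 0.1 rad), for 0.1 s.
2. the barrel, its flange under the plate, is pressed snugly (over 3 N) against the back stop's pad (contact force between barrel and stop above 3 N and x of barrel in the frame of holder between 0.004 and 0.038 m and z of barrel in the frame of holder between 0.01 and 0.016 m), for 0.1 s.
3. the keeper is shut (value of joint keeper above 2.05 rad), for 0.2 s.
At the end, for the whole second after the job is handed in: The barrel stands upright (within 3.4 degrees) and at rest in the slot, its flange under the plate, its tube still touching the back stop's sprung pad (over 0.1 N); the keeper is shut (over 2.05 of 2.2 rad); nothing is held (contact force between barrel and stop above 0.1 N and x of barrel in the frame of holder between 0.004 and 0.038 m and y of barrel in the frame of holder between -0.005 and 0.005 m and z of barrel in the frame of holder between 0.01 and 0.015 m and angle between barrel's own z axis and vertical below 0.06 rad and value of joint keeper above 2.05 rad and linear speed of barrel below 0.02 m/s).
It fails at once if the barrel is forced against the back stop (over 10 N) (contact force between barrel and stop above 10 N).
It fails at once if the barrel is jammed against the holder (over 25 N) (contact force between barrel and holder above 25 N).
It fails at once if the jug is moved by more than 30 mm (distance of jug from where it was at the start of the episode above 0.03 m).
It fails at once if the cup is moved by more than 30 mm (distance of cup from where it was at the start of the episode above 0.03 m).
It fails at once if the heel is moved by more than 30 mm (distance of heel from where it was at the start of the episode above 0.03 m).
It also fails if it takes over 72 s, if anything falls off the work surface, if the arm or the gripper's body presses on something with over 40 N, if the wrist force passes 120 N, or if a joint passes its speed limit or range.

## Working session

There is one attempt and no reset: what is moved stays moved. The work goes in short steps, Python scripts to look and compute and a tool call to move; the robot and the scene stay as the last step left them, time stands still between calls to the robot, and variables do not carry over. Pictures are saved under pics/ and viewed, about 8 in all and at most 12, crops included, and the job is handed in when it is done.

Besides the shell and the picture viewer there is one more tool, called after "Request:" as a command line: name --argument value ..., lists and objects as JSON in quotes. jog_arm: Moves the arm, as the interface text tells. Its arguments: {"type":"object","properties":{"targets":{"type":"array","items":{"type":"array"}},"grip_force":{"type":"number"}},"required":["targets"]}

```bash
mkdir -p pics; ls; cat > h.py <<'E'
import numpy as np, cv2
from station import ctrl, optics
from scipy.spatial.transform import Rotation as R
def T_tool():
    o=ctrl.get_obs(); T=np.eye(4); T[:3,:3]=R.from_euler('xyz',o['eef_rot']).as_matrix(); T[:3,3]=o['ee_pos']; return T
def shot(name,save=None):
    T=T_tool(); c=optics.camera(name)
    c['c2w']=T@np.array(c['mount']) if name=='wrist' else np.linalg.inv(c['world_to_cam'])
    if save: cv2.imwrite(save,c['img'][:,:,::-1]); 
    return c
def cloud(c):
    "world xyz per pixel (480x640x3), nan where no reading"
    K=np.array(c['camera_matrix']);v,u=np.mgrid[0:480,0:640]
    p=np.stack([u,v],-1).reshape(-1,1,2).astype(float)
    s=cv2.undistortPoints(p,K,np.array([c['k1'],0,0,0.])).reshape(480,640,2)
    z=c['range_z'].astype(float).copy(); z[z==0]=np.nan
    P=np.stack([s[...,0]*z,-s[...,1]*z,-z],-1)
    return P@c['c2w'][:3,:3].T+c['c2w'][:3,3]
E
python3 - <<'E'
from h import *
print(ctrl.get_obs())
for n in('top','scene'):
    c=shot(n,f'pics/{n}0.png'); print(n,c['k1'],c['c2w'][:3,3]); P=cloud(c); np.save(n+'0.npy',P)
    print(P[240,320],P[100,100],P[400,500])
print(T_tool()[:3,:3])
E
```

```text
pics
{'time_s': 0.0, 'qpos': array([ 1.18138507e+00,  3.00458454e-01,  1.52156874e+00, -3.41541116e-05,
        1.32069227e+00, -6.66204317e-02]), 'joint_vel': array([ 0.00011445, -0.00039744,  0.00099161, -0.0002267 , -0.00100925,
        0.0004389 ]), 'tau': array([-1.68462971e-03, -5.31800365e+01, -3.52740633e+01,  7.07458332e-02,
        2.43849680e-02,  8.50221397e-06]), 'ee_pos': array([0.17439995, 0.52136968, 0.22389847]), 'eef_rot': array([-1.57075432e+00,  1.12651312e-03,  1.24801400e+00]), 'force': array([-0.14626675, -0.28059317,  0.17834189]), 'moment': array([-0.05146396,  0.05135527,  0.04096276]), 'grip_width': 0.09398334045699412}
top -0.06479058354359339 [0.36909706 0.07027112 1.34658161]
[0.58935275 0.05880084 0.00163353] [0.97020482 0.62080232 0.00148428] [ 0.1985467  -0.35480228  0.00364876]
scene -0.135231331326906 [ 1.32363424 -0.22630015  0.67470844]
[5.20521447e-01 7.64615462e-02 2.83975515e-04] [-1.03775853 -0.37650796 -0.21164618] [ 0.63290163  0.65320248 -0.75082052]
[[ 3.17215101e-01 -4.39305527e-04 -9.48353514e-01]
 [ 9.48352987e-01 -1.00419401e-03  3.17215390e-01]
 [-1.09168539e-03 -9.99999399e-01  9.80712047e-05]]
```

View pics/top0.png

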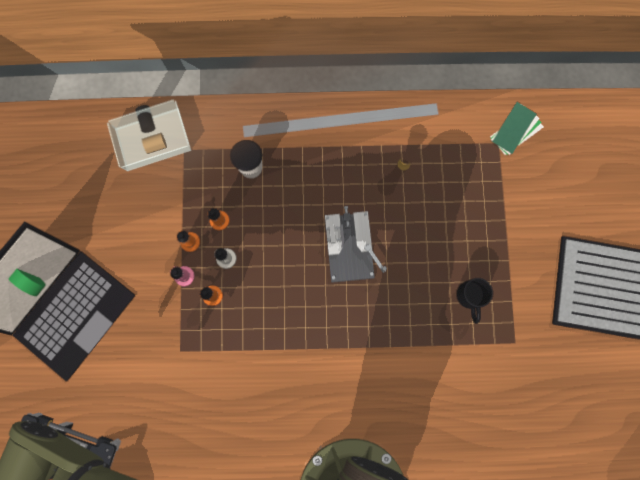

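View pics/scene0.png

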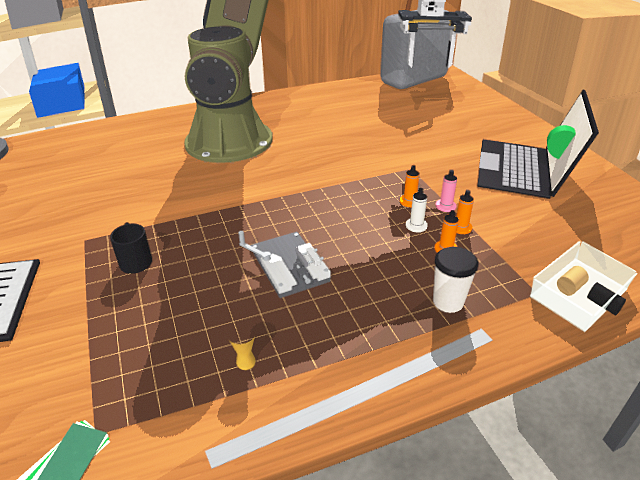

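White barrel: top image (227,258). Lookalikes: orange ones at (219,219), (189,240) and (212,296), and a pink one at (183,276). The holder is at (349,245) with its apron towards the robot, and the keeper pin is at about (382,268). The jug is on the right at (475,294).

```bash
python3 - <<'E'
from h import *
P=np.load('top0.npy'); im=cv2.imread('pics/top0.png')
g=P[320:345,330:380].reshape(-1,3); print('table z',np.nanmean(g,0),np.nanstd(g[:,2]))
sub=P[200:290,310:400]; z=sub[...,2]-np.nanmean(g[:,2])
m=(z>.006)
pts=sub[m]; 
print(cv2.minAreaRect((pts[:,:2]*1000).astype(np.float32)))
for lo,hi in((.008,.018),(.022,.031),(.031,.07)):
    k=(z>lo)&(z<hi); q=sub[k]; print(lo,k.sum(),q.mean(0), cv2.minAreaRect((q[:,:2]*1000).astype(np.float32)))
for n,box in dict(white=(245,272,214,240),o1=(205,235,205,232),o2=(228,255,175,203),pink=(262,290,168,198),o3=(282,308,198,225)).items():
    a=P[box[0]:box[1],box[2]:box[3]].reshape(-1,3);c=im[box[0]:box[1],box[2]:box[3]].reshape(-1,3)
    for lo,hi in((.003,.012),(.02,.07),(.075,.11)):
        q=a[(a[:,2]>lo)&(a[:,2]<hi)]; print(n,lo,len(q),q.mean(0).round(4))
crop=cv2.resize(im[195:310,160:400],None,fx=3.3,fy=3.3,interpolation=cv2.INTER_CUBIC); cv2.imwrite('pics/crop0.png',crop)
E
```

```text
table z [ 0.36591032 -0.01810747  0.00095754] 0.0027522531816982125
((577.1322021484375, -25.44458770751953), (216.02151489257812, 217.14578247070312), 89.31200408935547)
0.008 1470 [ 0.54293112 -0.01249051  0.01304081] ((573.7855834960938, -6.962760925292969), (195.80581665039062, 178.30636596679688), 0.8625849485397339)
0.022 868 [ 0.60453345 -0.01295561  0.02757241] ((583.852294921875, -18.449325561523438), (135.57908630371094, 121.26229095458984), 4.626471519470215)
0.031 457 [ 0.59162106 -0.01201165  0.03862737] ((575.6358642578125, -16.082069396972656), (178.22174072265625, 106.41908264160156), 18.104007720947266)
white 0.003 188 [0.5451 0.2833 0.0058]
white 0.02 52 [0.5433 0.2796 0.0467]
white 0.075 137 [0.5499 0.2884 0.0828]
o1 0.003 219 [0.6403 0.3025 0.006 ]
o1 0.02 68 [0.6364 0.299  0.0447]
o1 0.075 116 [0.6436 0.3057 0.0827]
o2 0.003 198 [0.5909 0.3731 0.0059]
o2 0.02 70 [0.5868 0.3691 0.0449]
o2 0.075 121 [0.5926 0.3764 0.0837]
pink 0.003 205 [0.5071 0.3856 0.0058]
pink 0.02 72 [0.5052 0.3787 0.0441]
pink 0.075 135 [0.509  0.3889 0.0827]
o3 0.003 180 [0.4596 0.3191 0.0061]
o3 0.02 51 [0.4572 0.3108 0.0461]
o3 0.075 138 [0.4606 0.3209 0.0827]
```

View pics/crop0.png

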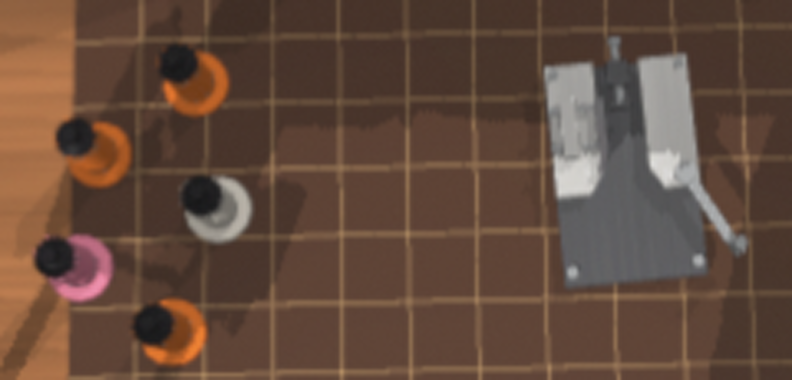

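Crop confirms it: the white barrel is at crop (215,208), the holder's apron is at the bottom and the keeper is swung out on the right. The holder's yaw is about +0.1 rad. Moving above the barrel and turning the jaws along holder y.

Request:
jog_arm --targets '[[6.5,[-10.3,2.0,-43.0],-0.43],[6.5,[-10.3,2.0,-43.0],-0.43],[6.5,[-10.3,2.0,-43.0],-0.43],[6.5,[-10.3,2.0,-43.0],-0.43],[6.5,[-10.3,2.0,-43.0],-0.43],[6.5,[-10.3,2.0,-43.0],-0.43],[6.5,[-10.3,2.0,-43.0],-0.43],[6.5,[-10.3,2.0,-43.0],-0.43],[6.5,[-10.3,2.0,-43.0],-0.43],[6.5,[-10.3,2.0,-43.0],-0.43]]'

```text
time_s: 1.1
ee_pos: [0.5527, 0.284, 0.2031]
eef_rot: [-1.57, 0.001, 1.674]
force: [-0.4, -0.5, -1.0]
grip_width: 0.0651
```

```bash
python3 - <<'E'
from h import *
o=ctrl.get_obs();print(o['ee_pos'],o['eef_rot'],o['time_s'])
c=shot('wrist','pics/w1.png');P=cloud(c);np.save('w1.npy',P);print(c['c2w'])
print(np.nanmin(P.reshape(-1,3),0),np.nanmax(P.reshape(-1,3),0))
E
```

```text
[0.55274781 0.28403072 0.20312807] [-1.56974042e+00  9.83885600e-04  1.67372438e+00] 1.1
[[-1.02230696e-01 -9.56472799e-01 -2.73328868e-01  4.71852579e-01]
 [ 9.94760599e-01 -9.84300166e-02 -2.76203342e-02  2.76129395e-01]
 [-4.85666705e-04 -2.74720434e-01  9.61524023e-01  3.62831748e-01]
 [ 0.00000000e+00  0.00000000e+00  0.00000000e+00  1.00000000e+00]]
[ 0.35361011 -0.03488522 -0.00371596] [0.87623815 0.62669643 0.30803481]
```

View pics/w1.png

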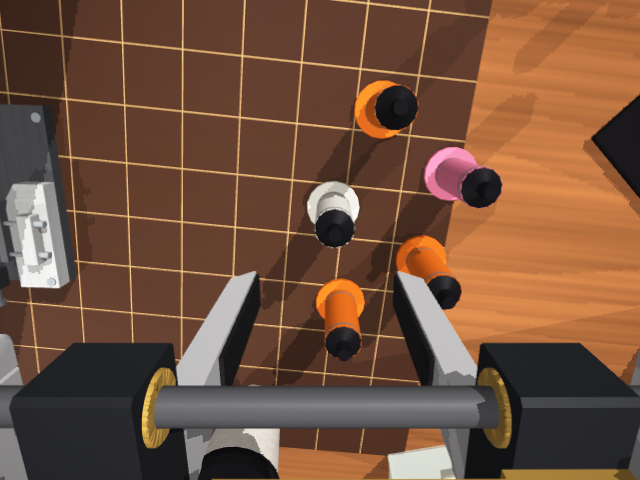

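The white barrel is at (335,210), with the orange neighbours clear of the finger paths.

```bash
python3 - <<'E'
from h import *
P=np.load('w1.npy');a=P[170:260,300:370].reshape(-1,3)
for lo,hi in((.002,.004),(.004,.009),(.02,.07),(.076,.082),(.085,.1)):
    q=a[(a[:,2]>lo)&(a[:,2]<hi)];
    if len(q)>3: print(lo,len(q),q.mean(0).round(4),q.min(0).round(4),q.max(0).round(4),cv2.minEnclosingCircle((q[:,:2]*1000).astype(np.float32)))
q=a[(a[:,2]>.02)&(a[:,2]<.07)];A=np.c_[2*q[:,:2],np.ones(len(q))];s=np.linalg.lstsq(A,(q[:,:2]**2).sum(1),rcond=None)[0];print('fit',s[:2],np.sqrt(s[2]+s[0]**2+s[1]**2))
E
```

```text
0.002 79 [0.5386 0.288  0.0034] [0.5148 0.2628 0.002 ] [0.5928 0.3173 0.004 ] ((553.0308837890625, 297.8927001953125), 42.88124084472656)
0.004 783 [0.5405 0.2888 0.0054] [0.5254 0.2668 0.004 ] [0.5659 0.3139 0.0089] ((548.95556640625, 290.244873046875), 23.728330612182617)
0.02 400 [0.5372 0.2881 0.0465] [0.5342 0.2752 0.0201] [0.5489 0.3041 0.0698] ((546.3094482421875, 289.65240478515625), 14.664761543273926)
0.076 880 [0.5478 0.2899 0.0792] [0.5344 0.2754 0.076 ] [0.5644 0.3049 0.082 ] ((549.3894653320312, 289.9684753417969), 15.178215980529785)
0.085 235 [0.548  0.2899 0.0934] [0.5434 0.2845 0.0851] [0.554  0.2952 0.0971] ((548.7459716796875, 289.92041015625), 5.5921478271484375)
fit [0.54937704 0.29021174] 0.014969963208948174
```

Request:
jog_arm --targets '[[6.5,[0.63,2.0,0.29],0],[6.5,[0.63,6.0,0.29],0],[6.5,[0.63,10.0,0.29],0],[6.5,[0.63,13.0,0.29],0],[6.5,[0.63,14.6,0.29],0],[6.5,[0.63,14.6,0.29],0],[2.5,[0.63,14.6,0.29],0],[2.5,[0.63,14.6,0.29],0],[2.5,[0.63,14.6,0.29],0],[2.5,[0.63,14.6,0.29],0]]' --grip_force 20

```text
time_s: 2.15
ee_pos: [0.5464, 0.2935, 0.0594]
eef_rot: [-1.572, -0.0, 1.678]
force: [0.6, -2.5, 1.5]
grip_width: 0.0366
```

Request:
jog_arm --targets '[[5.0,[0,0,0],0],[5.0,[0,0,0],0],[5.0,[-0.38,0.1,-0.26],0],[5.0,[-0.38,0.1,-0.26],0],[5.0,[-0.38,0.1,-0.26],0]]'

```text
time_s: 2.65
ee_pos: [0.5491, 0.2898, 0.0573]
eef_rot: [-1.571, 0.0, 1.678]
force: [-0.3, 0.3, -0.2]
grip_width: 0.0497
```

Request:
jog_arm --targets '[[2.5,[0,0,0],0],[2.5,[0,0,0],0],[2.5,[0,0,0],0],[2.5,[0,0,0],0],[2.5,[0,0,0],0],[2.5,[0,0,0],0],[2.5,[0,0,0],0]]' --grip_force 25

```text
time_s: 3.35
ee_pos: [0.549, 0.29, 0.0575]
eef_rot: [-1.571, -0.0, 1.678]
force: [-0.4, 0.0, 0.7]
grip_width: 0.0298
```

Request:
jog_arm --targets '[[2.5,[0,-2,0],0],[2.5,[0,-6,0],0],[2.5,[0,-11,0],0],[2.5,[-4.0,-14,2.0],0],[2.5,[-9.0,-16,4.0],0],[2.5,[-14.0,-16,6.0],0],[2.5,[-18.5,-16,8.0],0],[2.5,[-23.0,-16,10.0],0],[2.5,[-27.0,-16,11.0],0],[2.5,[-29.0,-16,11.0],0]]'

```text
time_s: 4.35
ee_pos: [0.4695, -0.013, 0.2178]
eef_rot: [-1.571, 0.001, 1.676]
force: [0.1, 0.1, -1.4]
grip_width: 0.0294
```

Request:
jog_arm --targets '[[2.5,[0,0,0],0],[2.5,[0,0,0],0],[2.5,[0,0,0],0]]'

```text
time_s: 4.65
ee_pos: [0.4707, -0.0093, 0.2174]
eef_rot: [-1.571, -0.0, 1.679]
force: [-0.0, 0.2, -1.5]
grip_width: 0.0299
```

```bash
python3 - <<'E'
from h import *
o=ctrl.get_obs();print(o['ee_pos'],o['eef_rot'],o['time_s'],o['grip_width'],o['force'])
c=shot('wrist','pics/w2.png');P=cloud(c);np.save('w2.npy',P);print(c['c2w'])
E
```

```text
[ 0.47070001 -0.00933644  0.21735159] [-1.57058857e+00 -1.82989383e-04  1.67885724e+00] 4.65 0.029885000957545066 [-0.02158457  0.24675898 -1.48304791]
[[-1.07334535e-01 -9.55756916e-01 -2.73875913e-01  3.89732458e-01]
 [ 9.94222726e-01 -1.02992160e-01 -3.02288882e-02 -1.78492372e-02]
 [ 6.84396993e-04 -2.75538261e-01  9.61289862e-01  3.76987064e-01]
 [ 0.00000000e+00  0.00000000e+00  0.00000000e+00  1.00000000e+00]]
```

View pics/w2.png

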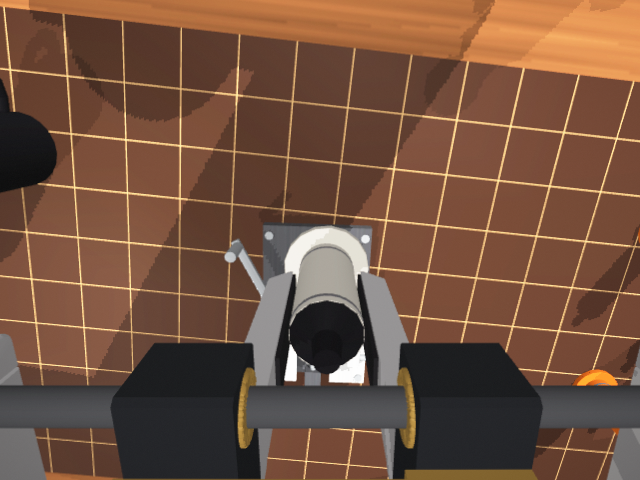

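Gripped barrel hides the holder, with only the front corners visible at (263,224) and (372,228). Shifting back and left for one clear look.

Request:
jog_arm --targets '[[2.5,[4,0,2],0],[2.5,[8,0,4],0],[2.5,[10.5,0,6],0],[2.5,[10.5,0,6],0],[2.5,[10.5,0,6],0],[2.5,[10.5,0,6],0]]'

```text
time_s: 5.3
ee_pos: [0.4003, 0.0877, 0.2175]
eef_rot: [-1.571, 0.0, 1.678]
force: [0.4, 0.6, -1.5]
grip_width: 0.0298
```

```bash
python3 - <<'E'
from h import *
o=ctrl.get_obs();print(o['ee_pos'],o['eef_rot'],o['time_s'],o['grip_width'],o['force'],np.abs(o['joint_vel']).max())
c=shot('wrist');P=cloud(c);np.savez('w3.npz',P=P,img=c['img'],c2w=c['c2w'],K=c['camera_matrix'],k1=c['k1'])
uv=[]
d=np.linalg.norm(P[...,:2]-np.array([.575,-.012]),axis=-1); v,u=np.where(d<.13); print(u.min(),u.max(),v.min(),v.max())
u0,u1,v0,v1=max(u.min(),0),u.max(),max(v.min(),0),v.max()
im=c['img'][v0:v1,u0:u1,::-1]; f=min(800/im.shape[1],600/im.shape[0]); print(u0,v0,f)
cv2.imwrite('pics/w3c.png',cv2.resize(im,None,fx=f,fy=f,interpolation=cv2.INTER_CUBIC))
E
```

```text
[0.40027962 0.08773398 0.21747597] [-1.57096932e+00  1.39034201e-04  1.67829530e+00] 5.3 0.02978244780393475 [ 0.43107024  0.56972226 -1.45680872] 0.014196312023357954
95 334 238 443
95 238 2.926829268292683
```

View pics/w3c.png

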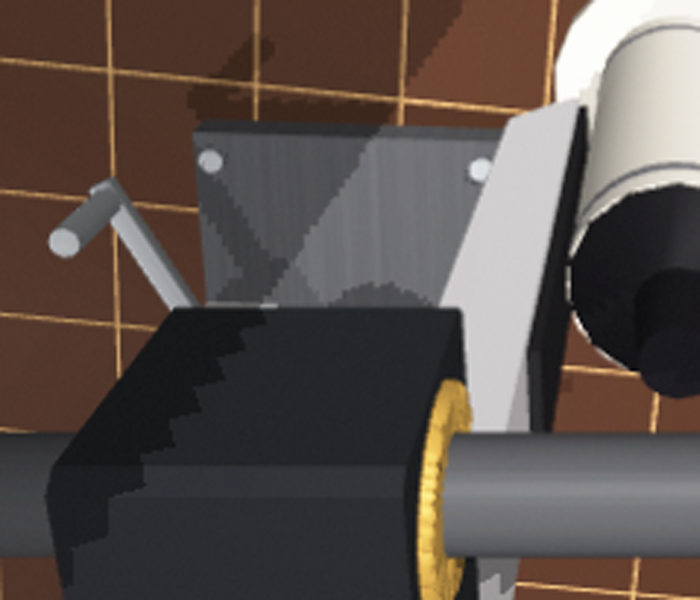

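```bash
cat > fit.py <<'E'
from h import *
from scipy.optimize import least_squares
# signed distance fit: outline of base rectangle (holder x -90..70, y +-52) to mask boundary points
def edges(P,zlo,zhi,ctr=(.575,-.012),rad=.12):
    m=((P[...,2]>zlo)&(P[...,2]<zhi)&(np.linalg.norm(P[...,:2]-ctr,axis=-1)<rad))
    return P[m],m
def ext(q,yaw,side,bins):
    c,s=np.cos(yaw),np.sin(yaw); h=np.c_[q[:,0]*c+q[:,1]*s,-q[:,0]*s+q[:,1]*c]; a,b=(0,1) if side[0]=='x' else (1,0)
    out=[]
    for t in np.arange(bins[0],bins[1],.006):
        k=h[(h[:,b]>=t)&(h[:,b]<t+.006)]
        if len(k)>2: out.append((t+.003,k[:,a].min() if side[1]=='-' else k[:,a].max()))
    return np.array(out)
E
python3 - <<'E'
from fit import *
y=.105
for n,P,zr in (('top',np.load('top0.npy'),(.006,.05)),('topapron',np.load('top0.npy'),(.007,.019)),('w2',np.load('w2.npy'),(.008,.016)),('w3',np.load('w3.npz')['P'],(.008,.016))):
    q,m=edges(P,*zr); v,u=np.where(m); print(n,len(q),u.min(),u.max(),v.min(),v.max(),'z',np.median(q[:,2]))
    for side,b in (('x-',(-.12,-.02)),('y-',(.48,.66)),('y+',(.48,.66))):
        e=ext(q,y,side,b)
        print(side); print((e*1000).round(1).tolist())
E
```

```text
top 3159 300 397 197 294 z 0.015551419590759341
x-
[[-117.0, 461.2], [-111.0, 457.4], [-105.0, 478.0], [-99.0, 464.0], [-93.0, 466.9], [-87.0, 463.2], [-81.0, 452.0], [-75.0, 486.1], [-69.0, 486.5], [-63.0, 473.3], [-57.0, 452.4], [-51.0, 465.2], [-45.0, 482.7], [-39.0, 456.9], [-33.0, 469.7], [-27.0, 470.6], [-21.0, 487.9]]
y-
[[483.0, -137.6], [489.0, -126.1], [495.0, -158.2], [501.0, -135.7], [507.0, -164.8], [513.0, -163.3], [519.0, -159.4], [525.0, -141.3], [531.0, -183.6], [537.0, -154.7], [543.0, -185.2], [549.0, -178.4], [555.0, -142.5], [561.0, -180.2], [567.0, -152.5], [573.0, -125.6], [579.0, -190.6], [585.0, -189.4], [591.0, -122.7], [597.0, -123.0], [603.0, -182.5], [609.0, -182.9], [615.0, -139.5], [621.0, -177.7], [627.0, -166.2], [633.0, -164.5], [639.0, -123.9], [645.0, -154.2], [651.0, -142.7], [657.0, -133.1], [663.0, -146.3]]
y+
[[483.0, -3.4], [489.0, -4.3], [495.0, 13.8], [501.0, 16.2], [507.0, -9.3], [513.0, 4.5], [519.0, 26.0], [525.0, 37.3], [531.0, 4.4], [537.0, 37.9], [543.0, 37.0], [549.0, -19.3], [555.0, -19.9], [561.0, 25.6], [567.0, 19.9], [573.0, 33.4]
[... 2312 characters left out ...]
.0111264021607822
x-
[[-117.0, 482.9], [-111.0, 482.9], [-105.0, 483.1], [-99.0, 483.5], [-93.0, 483.7], [-87.0, 483.8], [-81.0, 484.5], [-75.0, 484.1], [-69.0, 484.5], [-63.0, 484.4], [-57.0, 484.5], [-51.0, 485.0], [-45.0, 485.3], [-39.0, 485.1], [-33.0, 485.4], [-27.0, 485.8], [-21.0, 486.2]]
y-
[[483.0, -118.5], [489.0, -119.0], [495.0, -118.4], [501.0, -118.9], [507.0, -119.8], [513.0, -119.8], [519.0, -119.4], [525.0, -120.0], [531.0, -120.6], [537.0, -120.2], [543.0, -121.1], [549.0, -120.3]]
y+
[[483.0, -29.1], [489.0, -14.9], [495.0, -17.2], [501.0, -19.2], [507.0, -21.7], [513.0, -24.0], [519.0, -26.2], [525.0, -28.5], [531.0, -30.7], [537.0, -33.3], [543.0, -35.4], [549.0, -38.1]]
```

Wrist fit gives clean edges: holder yaw is about 0.072, front-edge middle at (0.489,-0.0153), apron at (0.517,-0.0133). Moving above the apron.

Request:
jog_arm --targets '[[2.5,[-3,0,-2.8],0.0355],[2.5,[-7,2,-6.5],0.0355],[2.5,[-11.29,4,-10.51],0.0355],[2.5,[-11.29,8,-10.51],0.0355],[2.5,[-11.29,12,-10.51],0.0355],[2.5,[-11.29,13.7,-10.51],0.0355],[2.5,[-11.29,13.7,-10.51],0.0355],[2.5,[-11.29,13.7,-10.51],0.0355],[2.5,[-11.29,13.7,-10.51],0.0355]]'

```text
time_s: 6.25
ee_pos: [0.5172, -0.0134, 0.0819]
eef_rot: [-1.573, 0.0, 1.642]
force: [-0.1, 0.8, -1.2]
grip_width: 0.0298
```

Request:
jog_arm --targets '[[2.5,[0,0.4,0],0],[2.5,[0,0.7,0],0],[2.5,[0,0.9,0],0],[2.5,[0,0.9,0],0],[2.5,[0,0.9,0],0]]'

```text
time_s: 6.75
ee_pos: [0.5164, -0.0132, 0.0715]
eef_rot: [-1.571, -0.0, 1.643]
force: [0.6, 0.3, -0.8]
grip_width: 0.0295
```

```bash
python3 - <<'E'
from h import *
o=ctrl.get_obs();print(o)
c=shot('wrist','pics/w4.png');c2=shot('scene');im=c2['img'][200:330,200:400,::-1];cv2.imwrite('pics/s4.png',cv2.resize(im,None,fx=4,fy=4))
P=cloud(c);a=P[100:330].reshape(-1,3)
from fit import *
q,m=edges(P,.008,.016); print(len(q))
for s,b in (('x-',(-.09,.06)),('y-',(.48,.6)),('y+',(.48,.6))): print(s,(ext(q,.072,s,b)*1000).round(1).tolist())
E
```

```text
{'time_s': 6.75, 'qpos': array([-9.63891126e-02,  4.10910902e-01,  1.76142027e+00,  1.15830614e-05,
        9.69247849e-01, -1.73894918e+00]), 'joint_vel': array([-0.00079532, -0.00059538, -0.0010788 , -0.00028659, -0.00071474,
        0.00014479]), 'tau': array([ 2.96226652e-03, -5.35103953e+01, -2.91366935e+01, -2.31128064e-02,
        5.77643712e-02, -1.29879882e-04]), 'ee_pos': array([ 0.51638249, -0.01315527,  0.07148864]), 'eef_rot': array([-1.57081136e+00, -7.13407964e-06,  1.64255351e+00]), 'force': array([ 0.58377331,  0.29762654, -0.77873234]), 'moment': array([-0.0074189 , -0.027192  ,  0.05465342]), 'grip_width': 0.02952337898796691}
10491
x- [[-87.0, 486.9], [-81.0, 487.0], [-75.0, 486.9], [-69.0, 486.8], [-63.0, 486.8], [-57.0, 487.0], [-51.0, 486.9], [-45.0, 486.9], [-39.0, 486.9], [-33.0, 486.9], [-27.0, 486.9], [-21.0, 486.8], [-15.0, 486.9], [-9.0, 487.1], [-3.0, 487.0], [3.0, 487.1]]
y- [[489.0, -102.6], [495.0, -102.6], [501.0, -102.6], [507.0, -102.6], [513.0, -102.5], [519.0, -102.8], [525.0, -102.6], [531.0, -102.5], [537.0, -102.6], [543.0, -102.6], [549.0, -102.6], [555.0, -100.4], [579.0, -67.9], [585.0, -68.0], [591.0, -68.1], [597.0, -68.2]]
y+ [[489.0, 1.5], [495.0, 1.5], [501.0, 1.7], [507.0, 1.4], [513.0, 1.5], [519.0, 1.7], [525.0, 1.4], [531.0, 1.5], [537.0, 1.4], [543.0, 1.5], [549.0, 1.3], [555.0, 1.4], [579.0, -33.7], [585.0, -34.9], [591.0, -36.1], [597.0, -37.2]]
```

View pics/w4.png

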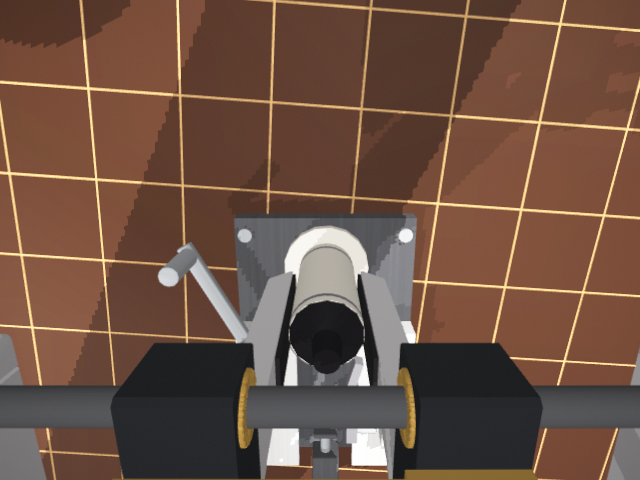

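The view agrees with the fit: yaw 0.072, TCP 0.3 mm off the slot line, holder x about -63. Lowering to the apron.

Request:
jog_arm --targets '[[2.5,[-0.03,0.05,0],0],[2.5,[-0.03,0.1,0],0],[2.5,[-0.03,0.14,0],0],[2.5,[-0.03,0.17,0],0],[2.5,[-0.03,0.17,0],0]]'

```text
time_s: 7.35
ee_pos: [0.5164, -0.0135, 0.0697]
eef_rot: [-1.571, -0.0, 1.642]
force: [-0.7, -0.9, -1.2]
grip_width: 0.0297
```

Request:
jog_arm --targets '[[2.5,[0,0.02,0],0],[2.5,[0,0.04,0],0],[2.5,[0,0.06,0],0],[2.5,[0,0.06,0],0]]'

```text
time_s: 7.75
ee_pos: [0.5165, -0.0135, 0.0694]
eef_rot: [-1.571, 0.0, 1.643]
force: [-2.0, 0.6, 3.7]
grip_width: 0.0296
```

Request:
jog_arm --targets '[[2.5,[0,-0.05,0],0],[2.5,[0,-0.05,-0.4],0],[2.5,[0,-0.05,-0.9],0],[2.5,[0,-0.05,-1.4],0],[2.5,[0,-0.05,-1.9],0],[2.5,[0,-0.05,-2.4],0],[2.5,[0,-0.05,-2.8],0],[2.5,[0,-0.05,-3.1],0],[2.5,[0,-0.05,-3.1],0]]'

```text
time_s: 8.65
ee_pos: [0.5476, -0.0112, 0.0696]
eef_rot: [-1.571, -0.0, 1.643]
force: [-0.5, -0.4, -2.1]
grip_width: 0.0297
```

Request:
jog_arm --targets '[[2.5,[0,0,-0.2],0],[2.5,[0,0,-0.4],0],[2.5,[0,0,-0.6],0],[2.5,[0,0,-0.8],0],[2.5,[0,0,-1.0],0],[2.5,[0,0,-1.2],0],[2.5,[0,0,-1.4],0],[2.5,[0,0,-1.6],0],[2.5,[0,0,-1.8],0],[2.5,[0,0,-1.8],0]]'

```text
time_s: 9.65
ee_pos: [0.5655, -0.01, 0.0696]
eef_rot: [-1.571, 0.0, 1.643]
force: [0.4, -0.4, -1.4]
grip_width: 0.0296
```

Request:
jog_arm --targets '[[2.5,[0,0,-0.15],0],[2.5,[0,0,-0.3],0],[2.5,[0,0,-0.45],0],[2.5,[0,0,-0.6],0],[2.5,[0,0,-0.75],0],[2.5,[0,0,-0.9],0],[2.5,[0,0,-1.05],0],[2.5,[0,0,-1.2],0],[2.5,[0,0,-1.3],0],[2.5,[0,0,-1.3],0]]'

```text
time_s: 10.65
ee_pos: [0.5779, -0.0095, 0.0695]
eef_rot: [-1.569, 0.001, 1.643]
force: [-4.2, -3.9, 1.3]
grip_width: 0.0296
```

```bash
python3 - <<'E'
from h import *
c,s=np.cos(.072),np.sin(.072)
for n in('top0','scene0'):
    P=np.load(n+'.npy').reshape(-1,3); hx=P[:,0]*c+P[:,1]*s-.5769; hy=-P[:,0]*s+P[:,1]*c+.0506
    k=(abs(hy+ (0.0015 if n=='top0' else 0))<.006)&(hx>.0)&(hx<.075)&(P[:,2]>-.01)
    i=np.argsort(hx[k]); print(n); print([(round(a*1000,1),round(z*1000,1)) for a,z in zip(hx[k][i],P[k,2][i])])
E
```

```text
top0
[(np.float64(1.5), np.float64(13.6)), (np.float64(1.5), np.float64(14.4)), (np.float64(1.6), np.float64(10.9)), (np.float64(1.8), np.float64(14.0)), (np.float64(1.9), np.float64(15.2)), (np.float64(3.3), np.float64(17.6)), (np.float64(3.8), np.float64(13.0)), (np.float64(4.3), np.float64(12.3)), (np.float64(4.6), np.float64(13.2)), (np.float64(4.9), np.float64(9.9)), (np.float64(6.2), np.float64(14.3)), (np.float64(7.0), np.float64(10.6)), (np.float64(7.5), np.float64(11.8)), (np.float64(7.5), np.float64(8.8)), (np.float64(7.8), np.float64(8.5)), (np.float64(8.6), np.float64(14.7)), (np.float64(9.2), np.float64(14.0)), (np.float64(9.2), np.float64(16.8)), (np.float64(10.0), np.float64(10.3)), (np.float64(10.1), np.float64(6.5)), (np.float64(11.4), np.float64(12.5)), (np.float64(11.5), np.float64(13.1)), (np.float64(11.7), np.float64(13.6)), (np.float64(12.7), np.float64(10.3)), (np.float64(12.8), np.float64(8.0)), (np.float64(14.1), np.float64(11.0)), (np.float64(14.1), np.float64(14.9)), (np.float64(14.1), np.float64(16.3)), (np.float64(14.6), np.float64(9.2)), (np.float64(14.8
[... 13392 characters left out ...]
2), np.float64(33.7)), (np.float64(71.2), np.float64(8.1)), (np.float64(71.3), np.float64(9.0)), (np.float64(71.4), np.float64(11.7)), (np.float64(71.5), np.float64(5.8)), (np.float64(71.6), np.float64(11.1)), (np.float64(72.2), np.float64(-0.2)), (np.float64(72.4), np.float64(34.9)), (np.float64(72.5), np.float64(35.8)), (np.float64(72.7), np.float64(8.8)), (np.float64(73.0), np.float64(-1.9)), (np.float64(73.0), np.float64(-1.8)), (np.float64(73.1), np.float64(-0.1)), (np.float64(73.4), np.float64(0.2)), (np.float64(73.6), np.float64(-0.4)), (np.float64(74.0), np.float64(-1.7)), (np.float64(74.2), np.float64(0.2)), (np.float64(74.3), np.float64(-1.5)), (np.float64(74.7), np.float64(35.6))]
```

Request:
jog_arm --targets '[[2.5,[0,0,-0.1],0],[2.5,[0,0,-0.2],0],[2.5,[0,0,-0.3],0],[2.5,[0,0,-0.4],0],[2.5,[0,0,-0.5],0],[2.5,[0,0,-0.6],0],[2.5,[0,0,-0.7],0],[2.5,[0,0,-0.7],0]]'

```text
time_s: 11.45
ee_pos: [0.5851, -0.009, 0.0695]
eef_rot: [-1.57, 0.001, 1.642]
force: [-3.2, -4.4, -1.2]
grip_width: 0.0297
```

Both cameras put the pad face at about holder x = 34, so home is about x = 19 ± 3. The barrel is now at 6; advancing to 14, then feeling.

Request:
jog_arm --targets '[[2.5,[0,0,-0.1],0],[2.5,[0,0,-0.2],0],[2.5,[0,0,-0.3],0],[2.5,[0,0,-0.4],0],[2.5,[0,0,-0.5],0],[2.5,[0,0,-0.6],0],[2.5,[0,0,-0.7],0],[2.5,[0,0,-0.8],0]]'

```text
time_s: 12.25
ee_pos: [0.5931, -0.0082, 0.0696]
eef_rot: [-1.57, 0.0, 1.642]
force: [-2.2, -3.9, -0.8]
grip_width: 0.0296
```

Request:
jog_arm --targets '[[2.5,[0,0,-0.03],0],[2.5,[0,0,-0.06],0],[2.5,[0,0,-0.09],0],[2.5,[0,0,-0.1],0]]'

```text
time_s: 12.65
ee_pos: [0.5941, -0.008, 0.0696]
eef_rot: [-1.57, 0.0, 1.643]
force: [-2.7, -4.6, -2.3]
grip_width: 0.0294
```

Request:
jog_arm --targets '[[2.5,[0,0,-0.03],0],[2.5,[0,0,-0.06],0],[2.5,[0,0,-0.09],0],[2.5,[0,0,-0.1],0]]'

```text
time_s: 13.05
ee_pos: [0.5951, -0.008, 0.0696]
eef_rot: [-1.57, 0.0, 1.643]
force: [-3.1, -4.4, -0.1]
grip_width: 0.0298
```

Request:
jog_arm --targets '[[2.5,[0,0,-0.03],0],[2.5,[0,0,-0.06],0],[2.5,[0,0,-0.08],0],[2.5,[0,0,-0.08],0]]'

```text
time_s: 13.45
ee_pos: [0.5959, -0.0079, 0.0696]
eef_rot: [-1.57, 0.0, 1.643]
force: [-2.4, -4.5, -1.2]
grip_width: 0.0298
```

Request:
jog_arm --targets '[[2.5,[0,0,-0.03],0],[2.5,[0,0,-0.06],0],[2.5,[0,0,-0.08],0],[2.5,[0,0,-0.08],0]]'

```text
time_s: 13.85
ee_pos: [0.5967, -0.0078, 0.0696]
eef_rot: [-1.571, 0.0, 1.642]
force: [-1.9, -4.1, -1.1]
grip_width: 0.0297
```

Request:
jog_arm --targets '[[2.5,[0,0,-0.03],0],[2.5,[0,0,-0.06],0],[2.5,[0,0,-0.08],0],[2.5,[0,0,-0.08],0]]'

```text
time_s: 14.25
ee_pos: [0.5973, -0.0078, 0.0696]
eef_rot: [-1.57, 0.0, 1.642]
force: [-4.6, -5.4, 0.1]
grip_width: 0.0293
```

Request:
jog_arm --targets '[[2.5,[0,0,-0.02],0],[2.5,[0,0,-0.04],0],[2.5,[0,0,-0.04],0]]'

```text
time_s: 14.55
ee_pos: [0.5976, -0.0077, 0.0696]
eef_rot: [-1.57, 0.0, 1.643]
force: [-5.0, -4.7, 0.2]
grip_width: 0.0292
```

Request:
jog_arm --targets '[[2.5,[0,0,-0.02],0],[2.5,[0,0,-0.04],0],[2.5,[0,0,-0.04],0]]'

```text
time_s: 14.85
ee_pos: [0.5979, -0.0077, 0.0696]
eef_rot: [-1.569, 0.0, 1.642]
force: [-6.1, -5.0, 0.7]
grip_width: 0.0294
```

Request:
jog_arm --targets '[[2.5,[0,0,-0.02],0],[2.5,[0,0,-0.03],0],[2.5,[0,0,-0.03],0],[2.5,[0,0,-0.03],0]]'

```text
time_s: 15.25
ee_pos: [0.5981, -0.0078, 0.0696]
eef_rot: [-1.569, 0.0, 1.642]
force: [-7.0, -4.8, 1.2]
grip_width: 0.0299
```

Request:
jog_arm --targets '[[2.5,[0,0,-0.02],0],[2.5,[0,0,-0.04],0],[2.5,[0,0,-0.04],0],[2.5,[0,0,-0.04],0]]'

```text
time_s: 15.65
ee_pos: [0.5983, -0.0077, 0.0696]
eef_rot: [-1.569, 0.0, 1.643]
force: [-7.2, -4.6, 2.3]
grip_width: 0.0298
```

Request:
jog_arm --targets '[[2.5,[0,0,-0.02],0],[2.5,[0,0,-0.03],0],[2.5,[0,0,-0.03],0],[2.5,[0,0,-0.03],0]]'

```text
time_s: 16.05
ee_pos: [0.5985, -0.0077, 0.0696]
eef_rot: [-1.568, 0.0, 1.643]
force: [-9.0, -5.0, 3.2]
grip_width: 0.0297
```

```bash
python3 - <<'E'
from h import *
f=[];p=[]
for i in range(5):
    c=shot('wrist');o=ctrl.get_obs();f.append(o['force']);p.append(o['ee_pos'])
print(np.mean(f,0).round(2),np.std(f,0).round(2),np.mean(p,0).round(5))
P=cloud(c);T=np.mean(p,0); a=P.reshape(-1,3)
cs,s=np.cos(.072),np.sin(.072)
h=np.c_[a[:,0]*cs+a[:,1]*s-.5769,-a[:,0]*s+a[:,1]*cs+.0506,a[:,2]]
tc=np.array([T[0]*cs+T[1]*s-.5769,-T[0]*s+T[1]*cs+.0506]); print('tcp holder',tc.round(4))
k=np.linalg.norm(h[:,:2]-tc,axis=1)<.03; h=h[k]
for lo,hi in((.03,.04),(.04,.05),(.05,.06),(.087,.093),(.1,.106),(.106,.112)):
    q=h[(h[:,2]>lo)&(h[:,2]<hi)]
    if len(q)>20:
        print(lo,len(q),q.mean(0).round(4),'xmin at centre',np.percentile(q[abs(q[:,1])<.006][:,0],5).round(4) if (abs(q[:,1])<.006).any() else None, cv2.minEnclosingCircle((q[:,:2]*1000).astype(np.float32)))
E
```

```text
[-8.91 -5.3   3.42] [0.49 0.51 0.34] [ 0.59848 -0.00769  0.06957]
tcp holder [ 0.0195 -0.0001]
0.03 894 [0.0066 0.0121 0.036 ] xmin at centre 0.0044 ((13.201663970947266, 6.846554279327393), 21.60068130493164)
0.04 403 [ 0.0075 -0.0001  0.0452] xmin at centre 0.0045 ((10.212700843811035, -0.6034509539604187), 17.126171112060547)
0.05 761 [0.0084 0.0005 0.0555] xmin at centre 0.0046 ((8.942130088806152, 0.39904308319091797), 26.419105529785156)
0.087 2850 [0.0144 0.0004 0.0906] xmin at centre 0.0052 ((9.410429000854492, 0.4342498779296875), 26.968456268310547)
0.1 1067 [0.0127 0.0003 0.1031] xmin at centre 0.0146 ((10.12860107421875, 0.27986907958984375), 27.3765869140625)
0.106 1473 [0.0147 0.0003 0.1084] xmin at centre 0.0155 ((9.804849624633789, 0.3139619827270508), 27.254737854003906)
```

Snug: about 6.3 N over drag, tilt about 0.015 rad. Easing the push to near zero net force before opening, so the pad doesn't spring the barrel away.

Request:
jog_arm --targets '[[2.5,[0,0,0.02],0],[2.5,[0,0,0.04],0],[2.5,[0,0,0.05],0],[2.5,[0,0,0.05],0]]'

```text
time_s: 16.7
ee_pos: [0.5983, -0.0077, 0.0696]
eef_rot: [-1.569, 0.0, 1.642]
force: [-5.6, -4.7, 0.8]
grip_width: 0.0294
```

Request:
jog_arm --targets '[[2.5,[0,0,0.02],0],[2.5,[0,0,0.04],0],[2.5,[0,0,0.05],0],[2.5,[0,0,0.05],0]]'

```text
time_s: 17.1
ee_pos: [0.5981, -0.0077, 0.0696]
eef_rot: [-1.57, 0.0, 1.642]
force: [-3.5, -4.4, -0.0]
grip_width: 0.0298
```

Request:
jog_arm --targets '[[2.5,[0,0,0.02],0],[2.5,[0,0,0.03],0],[2.5,[0,0,0.03],0],[2.5,[0,0,0.03],0]]'

```text
time_s: 17.5
ee_pos: [0.598, -0.0077, 0.0696]
eef_rot: [-1.57, 0.0, 1.642]
force: [-2.4, -4.1, -0.1]
grip_width: 0.0295
```

Request:
jog_arm --targets '[[2.5,[0,0,0.02],0],[2.5,[0,0,0.04],0],[2.5,[0,0,0.04],0],[2.5,[0,0,0.04],0]]'

```text
time_s: 17.9
ee_pos: [0.5977, -0.0077, 0.0696]
eef_rot: [-1.571, 0.0, 1.642]
force: [-0.9, -4.2, -2.4]
grip_width: 0.0294
```

Request:
jog_arm --targets '[[3.05,[0,0,0],0],[3.15,[0,0,0],0],[3.25,[0,0,0],0],[3.35,[0,0,0],0],[3.5,[0,0,0],0],[3.8,[0,0,0],0],[4.4,[0,0,0],0],[5.0,[0,0,0],0],[5.0,[0,0,0],0]]'

```text
time_s: 18.8
ee_pos: [0.5977, -0.0076, 0.0697]
eef_rot: [-1.571, -0.0, 1.643]
force: [-0.5, -0.6, -0.8]
grip_width: 0.0501
```

```bash
cat > bar.py <<'E'
from h import *
cs,s=np.cos(.072),np.sin(.072)
def meas(cam='wrist'):
    c=shot(cam);P=cloud(c);a=P.reshape(-1,3)
    h=np.c_[a[:,0]*cs+a[:,1]*s-.5769,-a[:,0]*s+a[:,1]*cs+.0506,a[:,2]]
    k=np.linalg.norm(h[:,:2]-[.019,0],axis=1)<.022; g=h[k]
    for lo,hi in((.042,.05),(.05,.06),(.06,.07),(.07,.08),(.088,.094)):
        q=g[(g[:,2]>lo)&(g[:,2]<hi)]; k2=abs(q[:,1])<.005
        if k2.sum()>5: print(lo,len(q),'rear x',np.percentile(q[k2][:,0],5).round(4),'y',q[:,1].min().round(4),q[:,1].max().round(4))
    return c,h
E
python3 - <<'E'
from bar import *
c,h=meas(); cv2.imwrite('pics/w5.png',c['img'][:,:,::-1])
q=h[(h[:,2]>.045)&(h[:,2]<.075)&(h[:,1]<-.05)&(h[:,1]>-.15)&(abs(h[:,0]+.03)<.1)]; t=q[q[:,2]>.059]; print('pin',len(q),q.mean(0),t.mean(0),len(t))
print(ctrl.get_obs()['force'])
E
```

```text
0.042 305 rear x 0.0035 y -0.0163 0.0123
0.05 432 rear x 0.0035 y -0.0165 0.0124
0.06 504 rear x 0.0035 y -0.0163 0.0123
0.07 597 rear x 0.0034 y -0.0164 0.0122
0.088 2692 rear x 0.004 y -0.0172 0.0125
pin 814 [-0.07395758 -0.07013732  0.05793568] [-0.07412632 -0.07139342  0.06113766] 506
[ 0.35818965  1.02053749 -0.05000933]
```

View pics/w5.png

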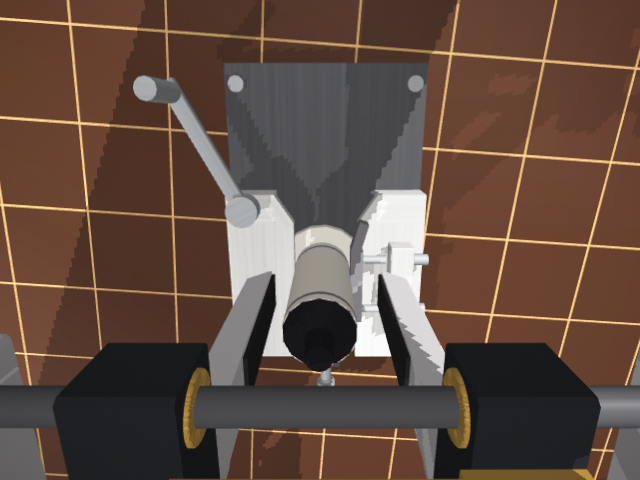

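Barrel is upright at x ≈ 18.5, y ≈ -2, resting on the slot's edge. Pad contact is probable but unproven, so I'll re-grip it where it stands and probe gently.

Request:
jog_arm --targets '[[5.0,[-0.1,0,0],0],[5.0,[-0.2,0,0],0],[5.0,[-0.2,0,0],0],[2.5,[-0.2,0,0],0],[2.5,[-0.2,0,0],0],[2.5,[-0.2,0,0],0],[2.5,[-0.2,0,0],0],[2.5,[-0.2,0,0],0]]' --grip_force 20

```text
time_s: 19.65
ee_pos: [0.5978, -0.0098, 0.0697]
eef_rot: [-1.571, 0.0, 1.642]
force: [0.0, -2.7, 0.6]
grip_width: 0.0295
```

Request:
jog_arm --targets '[[2.5,[0,0,-0.02],0],[2.5,[0,0,-0.04],0],[2.5,[0,0,-0.04],0],[2.5,[0,0,-0.04],0]]'

```text
time_s: 20.05
ee_pos: [0.598, -0.0098, 0.0697]
eef_rot: [-1.57, 0.0, 1.642]
force: [-4.1, -4.2, 2.9]
grip_width: 0.0298
```

Request:
jog_arm --targets '[[2.5,[0,0,-0.02],0],[2.5,[0,0,-0.04],0],[2.5,[0,0,-0.04],0],[2.5,[0,0,-0.04],0]]'

```text
time_s: 20.45
ee_pos: [0.5981, -0.0098, 0.0697]
eef_rot: [-1.569, 0.0, 1.642]
force: [-6.2, -3.6, 4.2]
grip_width: 0.0297
```

Force climbs right away, so it is on the pad. Easing off and opening.

Request:
jog_arm --targets '[[2.5,[0,0,0.02],0],[2.5,[0,0,0.04],0],[2.5,[0,0,0.06],0],[2.5,[0,0,0.07],0],[2.5,[0,0,0.07],0]]'

```text
time_s: 20.95
ee_pos: [0.5979, -0.0098, 0.0697]
eef_rot: [-1.571, 0.0, 1.642]
force: [-1.7, -5.2, 2.1]
grip_width: 0.03
```

Request:
jog_arm --targets '[[2.5,[0,0,0.02],0],[2.5,[0,0,0.02],0],[3.05,[0,0,0.02],0],[3.15,[0,0,0.02],0],[3.25,[0,0,0.02],0],[3.4,[0,0,0.02],0],[3.8,[0,0,0.02],0],[4.4,[0,0,0.02],0],[5.0,[0,0,0.02],0],[5.0,[0,0,0.02],0]]'

```text
time_s: 21.95
ee_pos: [0.5977, -0.0096, 0.0696]
eef_rot: [-1.571, -0.0, 1.643]
force: [0.2, 0.3, 0.3]
grip_width: 0.05
```

```bash
python3 - <<'E'
from bar import *
c,h=meas(); o=ctrl.get_obs(); print(o['force'],o['ee_pos'],o['time_s'])
E
```

```text
0.042 313 rear x 0.0036 y -0.0165 0.0123
0.05 437 rear x 0.0034 y -0.0167 0.0125
0.06 507 rear x 0.0035 y -0.0169 0.0124
0.07 607 rear x 0.0035 y -0.0166 0.0125
0.088 2667 rear x 0.0042 y -0.0169 0.0129
[-0.65376112 -0.21257122  0.80743089] [ 0.59775626 -0.00962146  0.06967176] 22.0
```

Same position as after the first release, a repeatable resting point against the pad. Pin at holder (-74.3,-71.5), so θ ≈ 0.15. Going to the pin.

Request:
jog_arm --targets '[[5.0,[0,-2,0],0],[5.0,[0,-5,0],0],[5.0,[0,-8.5,0],0],[5.0,[0,-9.5,0],0],[5.0,[-3.0,-9.5,4.0],0],[5.0,[-6.0,-9.5,8.0],0],[5.0,[-6.95,-8,9.3],0],[5.0,[-6.95,-6,9.3],0],[5.0,[-6.95,-6,9.3],0],[5.0,[-6.95,-6,9.3],0]]'

```text
time_s: 23.0
ee_pos: [0.51, -0.0855, 0.1297]
eef_rot: [-1.57, -0.0, 1.643]
force: [0.7, -0.2, 0.3]
grip_width: 0.0501
```

```bash
python3 - <<'E'
from bar import *
o=ctrl.get_obs();T=o['ee_pos'];print(T,o['force'])
print('tcp',T[0]*cs+T[1]*s-.5769,-T[0]*s+T[1]*cs+.0506)
c,h=meas();cv2.imwrite('pics/w6.png',c['img'][:,:,::-1])
q=h[(h[:,2]>.057)&(h[:,2]<.066)&(np.linalg.norm(h[:,:2]-[-.0743,-.0715],axis=1)<.02)];print('pin',len(q),q.mean(0),cv2.minEnclosingCircle((q[:,:2]*1000).astype(np.float32)))
E
```

```text
[ 0.51004357 -0.08550268  0.1297318 ] [ 0.66853525 -0.19732011  0.26620437]
tcp -0.07432877219677603 -0.07137257102061287
pin 216 [-0.07504935 -0.07177124  0.06092405] ((-74.5789566040039, -71.78147888183594), 5.116960048675537)
```

View pics/w6.png

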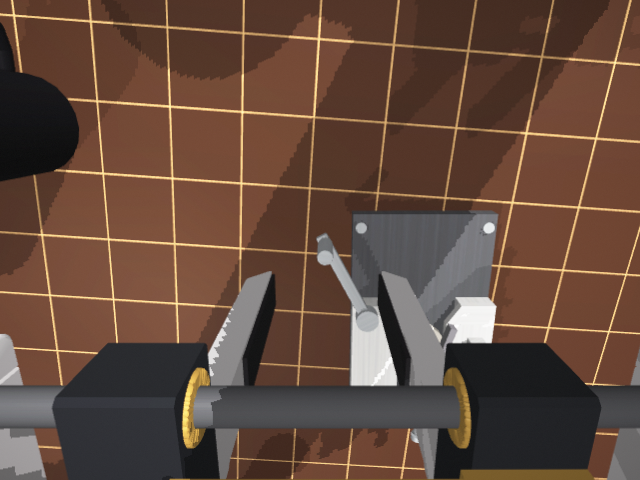

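Pin at (325,255) sits between the jaws, the jug is far left. Descending and pinching.

Request:
jog_arm --targets '[[5.0,[0,3,0],0],[5.0,[-0.04,5.5,0.03],0],[5.0,[-0.04,6.4,0.03],0],[5.0,[-0.04,6.4,0.03],0],[2.0,[-0.04,6.4,0.03],0],[0.8,[-0.04,6.4,0.03],0],[0.8,[-0.04,6.4,0.03],0],[0.8,[-0.04,6.4,0.03],0],[0.8,[-0.04,6.4,0.03],0],[0.8,[-0.04,6.4,0.03],0]]' --grip_force 8

```text
time_s: 24.05
ee_pos: [0.5097, -0.0861, 0.0658]
eef_rot: [-1.571, 0.0, 1.642]
force: [-0.5, -0.5, 0.9]
grip_width: 0.0093
```

```bash
python3 -c "
import numpy as np
p0=np.array([-74.6,-71.7]);h=np.array([-18,-42.])
for f in list(range(200,91,-8))+[91]:
    d=h+63.9*np.array([np.cos(np.radians(f)),np.sin(np.radians(f))])-p0
    print(f,'x %.2f z %.2f'%(d[1]/10,-d[0]/10))"
```

```text
200 x 0.78 z 0.34
192 x 1.64 z 0.59
184 x 2.52 z 0.71
176 x 3.42 z 0.71
168 x 4.30 z 0.59
160 x 5.16 z 0.34
152 x 5.97 z -0.02
144 x 6.73 z -0.49
136 x 7.41 z -1.06
128 x 8.01 z -1.73
120 x 8.50 z -2.47
112 x 8.89 z -3.27
104 x 9.17 z -4.11
96 x 9.32 z -4.99
91 x 9.36 z -5.55
```

Request:
jog_arm --targets '[[0.8,[0.78,0,0.34],0],[0.8,[1.64,0,0.59],0],[0.8,[2.52,0,0.71],0],[0.8,[3.42,0,0.71],0],[0.8,[4.3,0,0.59],0],[0.8,[5.16,0,0.34],0],[0.8,[5.97,0,0],0],[0.8,[5.97,0,0],0]]'

```text
time_s: 24.85
ee_pos: [0.5057, -0.0253, 0.0656]
eef_rot: [-1.571, -0.0, 1.644]
force: [-2.6, 0.7, 1.5]
grip_width: 0.0097
```

Request:
jog_arm --targets '[[0.8,[0.76,0,-0.49],0],[0.8,[1.44,0,-1.06],0],[0.8,[2.04,0,-1.73],0],[0.8,[2.53,0,-2.47],0],[0.8,[2.92,0,-3.27],0],[0.8,[3.2,0,-4.11],0],[0.8,[3.35,0,-4.99],0],[0.8,[3.39,0,-5.5],0],[0.8,[3.39,0,-5.5],0],[0.8,[3.39,0,-5.5],0]]'

```text
time_s: 25.85
ee_pos: [0.5582, 0.0112, 0.0656]
eef_rot: [-1.571, 0.0, 1.642]
force: [1.0, -1.4, -0.8]
grip_width: 0.0098
```

Request:
jog_arm --targets '[[1.5,[0,0,0],0],[2.5,[0,0,0],0],[3.0,[0,0,0],0],[3.0,[0,-2,0],0],[3.0,[0,-6,0],0],[3.0,[0,-10,0],0],[3.0,[0,-11,5],0],[3.0,[0,-11,10],0],[3.0,[0,-11,10],0],[3.0,[0,-11,10],0]]'

```text
time_s: 26.85
ee_pos: [0.4579, 0.0041, 0.1764]
eef_rot: [-1.572, 0.0, 1.642]
force: [0.4, -0.5, 0.4]
grip_width: 0.0299
```

```bash
python3 - <<'E'
from bar import *
c,h=meas();cv2.imwrite('pics/w7.png',c['img'][:,:,::-1]);o=ctrl.get_obs();print(o['ee_pos'],o['force'],o['time_s'])
q=h[(h[:,2]>.057)&(h[:,2]<.066)&(np.linalg.norm(h[:,:2]-[-.0193,.0216],axis=1)<.015)]
if len(q):
    e=q[:,:2].mean(0)*1000; print('pin',len(q),e,'theta',2.2+np.pi/2-np.arctan2(e[1]+42,e[0]+18))
E
```

```text
0.042 175 rear x 0.0032 y -0.013 0.0125
0.05 211 rear x 0.0032 y -0.0132 0.0118
0.06 55 rear x 0.003 y -0.0096 0.0065
0.088 140 rear x 0.0222 y -0.0158 0.0121
[0.45876538 0.00408915 0.17630606] [0.05750012 0.17962208 0.32221097] 26.9
pin 134 [-19.21375686  22.10043472] theta 2.1810670266014376
```

View pics/w7.png

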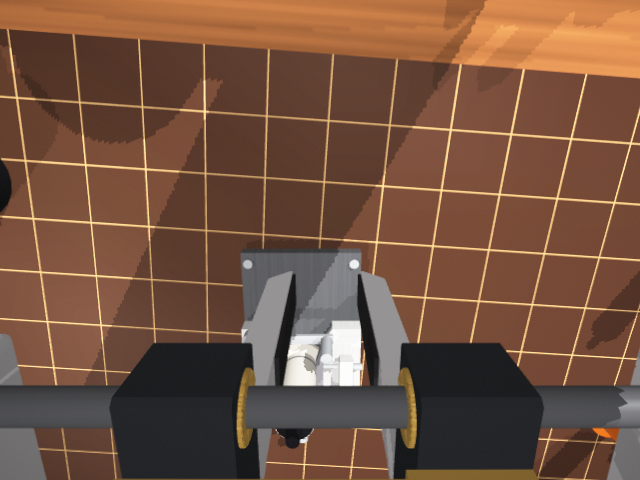

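```bash
python3 - <<'E'
from bar import *
c,h=meas(); q=h[(h[:,2]>.008)&(h[:,2]<.016)]
f=[q[(q[:,1]>=t)&(q[:,1]<t+.006)][:,0].min() for t in np.arange(-.045,.04,.01) if ((q[:,1]>=t)&(q[:,1]<t+.006)&(abs(q[:,0]+.09)<.02)).any()]
q=q[abs(q[:,0]+.09)<.02]; print('front edge',np.round([q[(q[:,1]>=t)&(q[:,1]<t+.006)][:,0].min()*1000 for t in np.arange(-.045,.04,.01)],1))
E
```

```text
0.042 178 rear x 0.0032 y -0.0131 0.0125
0.05 228 rear x 0.0031 y -0.0131 0.0125
0.06 65 rear x 0.0029 y -0.0112 0.008
0.088 124 rear x 0.0231 y -0.0158 0.012
front edge [-90.1 -90.2 -90.2 -90.2 -90.6 -90.  -90.7 -90.3 -90.2]
```

The front edge reads -90.25 against -90, so this view is biased by about -0.25 mm. That makes the barrel's rear x about 3.45, so it hasn't moved. Keeper θ ≈ 2.18. Handing in.

```bash
python3 -c "
from station import ctrl
print(ctrl.hand_in())"
```

```text
the job is handed in; nothing more can be done
None
```

I loaded the white barrel into the holder, pressed it home against the pad, let go, swung the keeper shut and handed the job in at about 27 s. The hand-in gives no verdict, so whether it passed is unknown.

- **Loading:** I set the barrel upright on the apron at holder x ≈ -63 mm and slid it in. The side drag was about 3 N.
- **Snug press:** It peaked at about 6 N over the drag, estimated from the wrist force. I eased the push off before opening the fingers so the pad would not spring the barrel back.
- **Pad contact:** I re-gripped once to check. The force rose at once when I pushed, and after the second release the barrel rested in the same place. That means it still touches the pad, but I inferred this rather than measured it.
- **Last checks:** The barrel is upright, at x ≈ 18.5 mm and y ≈ -2 mm, against the slot's edge. The keeper is at about 2.18 rad and nothing is held. I never went near the jug, cup or heel, but took no final measurement of them.
- **One disagreement:** The final view put the barrel 0.3 mm further out than before. The holder's front edge was off by about the same amount in that view, so I took it as camera bias.

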